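# Shake the filter of a dust extractor clean, then hold its sprung inlet gate half open

## Robot

A 6-joint arm with a two-finger parallel gripper is mounted at the origin on a cart in front of the work surface, level with it; the furniture and walls round the work are solid. World frame = base frame: x ahead of the robot, y to its left, z up, the work surface at z = 0. Lengths are in m, angles in degrees, forces in N, time in s.
With the tool pointing down it reaches from about 0.325 to 0.85 m from the base axis. Payload 15.5 kg.
Tool frame: the origin (TCP) lies midway between the tips of the shut fingers; the grasp point (between the pads) lies 19 mm behind it; z points along the fingers, y is the line along which they close (so a half turn about z gives the same grasp; the last joint's range is limited). The gripper opens to 91 mm and grips with 3 to 60 N. Pads are 32 mm wide; open, the fingers measure 118 mm over their backs; the gripper's body (76 mm by 178 mm) begins 60 mm behind the grasp point.
Start: joints at [71.763, 28.281, 77.091, -0, 74.628, -5.472], TCP at [0.138, 0.61, 0.214] pointing down, gripper open.
Joint ranges: [-166.48, 166.48], [-47.26, 123.95], [12.59, 153.08], [-70.14, 250.14], [6.76, 159.57], [-176.63, 176.63]. Speed limits (degrees/s): [108.29, 108.29, 147.25, 172.46, 172.46, 172.46].

## Interface

Orientations are given as a 3x3 rotation matrix whose columns are the frame's x, y, z axes.
In Python, from bench import ctrl gives the robot as it stands. The module is installed in compiled form; this text tells all that it offers. Calls block until the motion is done:
- ctrl.goto(position, orientation): joint-space move of the TCP to a pose.
- ctrl.move_l(position, vel=0.15, ori=None, contact_N=None): straight line of the TCP; ori=None keeps the orientation; vel is the mean speed in m/s. With contact_N (N) it stops when the force on the tool has changed by that much, and returns True; else False.
- ctrl.movej(angles): joint-space move.
- ctrl.command_gripper(opening): opening from 0.0 (shut) to 1.0 (fully open); the grip force is fixed at half the most; returns when the fingers have stopped.
- ctrl.sleep(seconds).
- ctrl.ik(position, orientation): joint angles nearest the present ones, or None.
- ctrl.read_camera(name): name is "scene" or "top"; returns the picture (420x560x3 uint8, blue, green, red); there is no depth.
- ctrl.camera_params(name): a dict with "fx", "fy", "cx", "cy" (pixels), "pose" (4x4, takes a point from camera to world coordinates). Camera axes: x right, y up, looking along -z (the intrinsics and any distortion apply to the point x, -y, -z); pixel columns grow to the right and rows downward; lengths in m; the calibration is good to about 2 mm. A picture is of the moment at which its call begins. camera_params takes no time and is no camera call.
A pose or a line that the arm cannot do raises ctrl.MotionError and nothing moves.
- ctrl.sign_off(): hands the job in; it is judged then, once.
Readings, each from a call of its own:
- ctrl.current_t(): time.
- ctrl.current_q(): joint angles.
- ctrl.current_dq(): joint speeds.
- ctrl.current_effort(): joint torques, N m.
- ctrl.current_tool_pos(): TCP position.
- ctrl.current_eef_rot(): TCP orientation.
- ctrl.current_contact_force(): force on the tool from outside, world axes, zero at the start.
- ctrl.current_wrist_torque(): the same for the moment, N m.
- ctrl.current_grip_width(): opening from 0.0 (shut) to 1.0 (fully open).
- ctrl.current_grasp_force(): force on a finger pad.
Only numpy, scipy, OpenCV 4.12 (cv2) and the standard library are available. Lean on these libraries where they do the work, as an engineer would, in place of code of your own. Each camera call takes 0.05 s, during which the arm holds its last target. There are 200 camera calls.

## Task

The bench dust extractor's suction is to be read at half opening with a clean filter. With the inlet gate still closed, press the filter-shaker pedal on the extractor's front down onto its stop and let it come back up; then pull the sprung slide gate on top half open, half way along its travel, and finish while still holding it there, because the spring shuts it as soon as you let go. Leave the things standing round the extractor where they are.

Things in the scene. Friction and masses are not known exactly. Their poses are not given: they have to be found in the camera images.
- extractor: bench dust extractor, fixed, a grey metal box 140 (x) x 220 (y) mm, flat top at z 100 mm; origin at the centre of its underside on the bench; its x points from its front (pedal, gauge) to its back, away from the robot, y along its length to the robot's left, z up; turned by up to 0.3 rad. A thin rod with a black knob at (-54, -94) mm, top at z 128 mm, rises 13 mm with the pedal.
- inlet (a point): centre of the rim of the upright steel inlet collar, 67 mm outside diameter, 56 mm bore; at (0, -20, 146) mm in the extractor's frame. In the bore the gate plate is seen covering the black throat. Round the collar is the gate housing, 96 x 110 mm, y -75 to +35 mm, top at z 116 mm; behind it at x +58 mm lies the spring barrel, top at z 123 mm.
- gate_grip (a point): centre of the gate's upright black grip: 12 mm thick along the extractor's y (the sliding direction), 36 mm wide along its x, 42 mm high (z 112 to 154 mm). At (0, 96, 133) mm in the extractor's frame when closed, axes as the extractor's; moves along its +y. Free on both sides: 54 mm to the housing when closed, the box top (z 100 mm) and the gate plate (top z 110 mm) under it.
- slide_gate (a joint): opening of the slide gate in m: 0 closed, 0.060 fully open (dead stop), 0.030 half travel, with half of the throat uncovered. Opens along the extractor's +y. A spring closes it with about 3.3 N when closed, 10 N at half and 16.5 N fully open; it does not stay open by itself.
- pedal_tread (a point): centre of the top of the pedal's ribbed black rubber tread (46 x 54 mm), 58 mm out from the hinge. The pedal, a 64 mm wide steel plate, sticks out 80 mm from the front, right of the middle, hinged at (-80, -45, 56) mm in the extractor's frame about its y axis; the tread's centre is 72 mm above the bench when up and 51 mm on the stop. This frame tilts with the pedal.
- shaker_pedal (a joint): pedal angle in rad: 0 up, 0.36 down on its stop (a drop of 21 mm at the tread's centre). A spring raises it; pressing at the tread's centre takes about 4.5 N to start and 13 N at the stop.
- jar_middle (a point): white plastic sample jar with a screw lid, 52 mm diameter, 67 mm high, loose, standing near the extractor; this point is half-way up. Not to be disturbed.
- vial_middle (a point): glass sample vial with a black screw cap, 27 mm diameter, 56 mm high, loose, standing near the extractor; this point is half-way up. Not to be disturbed.
- tape_middle (a point): roll of tape lying flat, 72 mm diameter, 19 mm high, loose, near the extractor; this point is at its centre, half-way up. Not to be disturbed.

How it is judged (in metres and radians):
On the way, in this order (a step that is already met when the one before it is completed fails the run):
1. the pedal is pressed down onto its stop (within 0.04 rad) while the gate is closed (value of joint shaker_pedal above 0.32 rad and value of joint slide_gate below 0.005 m), for 0.1 s.
2. the pedal has come back up while the gate is closed (value of joint shaker_pedal below 0.05 rad and value of joint slide_gate below 0.005 m), for 0.1 s.
At the end, for the whole second after the job is handed in: The robot still holds the slide gate (at least 4 N of contact), at rest at half travel, 30 mm within 5 mm either way, and the pedal is up (value of joint slide_gate between 0.025 and 0.035 m and velocity of joint slide_gate between -0.01 and 0.01 m/s and contact force between any of the fingers, the arm and slide_gate above 4 N and value of joint shaker_pedal below 0.05 rad); the arm keeps its last pose, push and grip.
It fails at once if the jar, the vial or the tape is moved by more than 25 mm or tipped over (distance of any of jar_middle, vial_middle, tape_middle from where it was at the start of the episode above 0.025 m or angle between any of jar_middle, vial_middle, tape_middle's own z axis and vertical above 0.5 rad).
It also fails if it takes over 48 s, if anything falls off the work surface, if the arm or the gripper's body presses on something with over 40 N, if the wrist force passes 120 N, or if a joint passes its speed limit or range.

## Working session

There is one attempt and no reset: what is moved stays moved. The work goes in short steps, each a Python script; the robot and the scene stay as the last script left them, time stands still between calls to the robot, and variables do not carry over. Pictures are saved under pics/ and viewed, at most 10 in all, crops included, and the job is handed in when it is done.

```bash
mkdir -p pics; python3 - <<'E'
from bench import ctrl
import cv2,numpy as np
for n in("scene","top"):
    cv2.imwrite(f"pics/{n}0.png",ctrl.read_camera(n)); p=ctrl.camera_params(n)
    print(n,{k:(np.round(v,4).tolist()) for k,v in p.items()})
print(ctrl.current_t())
E
```

```text
scene {'fx': 466.0072, 'fy': 466.0072, 'cx': 278.2107, 'cy': 212.6162, 'pose': [[0.5917, 0.6249, -0.5093, 0.1277], [-0.8061, 0.4501, -0.3842, -0.3859], [-0.0109, 0.6379, 0.77, 0.7798], [0.0, 0.0, 0.0, 1.0]]}
top {'fx': 387.9354, 'fy': 387.9354, 'cx': 275.0343, 'cy': 203.0515, 'pose': [[0.128, 0.971, -0.2021, 0.3887], [-0.9918, 0.1246, -0.0296, -0.0648], [-0.0036, 0.2042, 0.9789, 0.9468], [0.0, 0.0, 0.0, 1.0]]}
0.1
```

View pics/scene0.png

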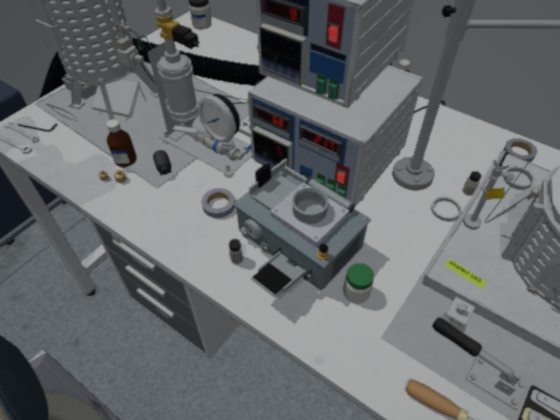

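View pics/top0.png

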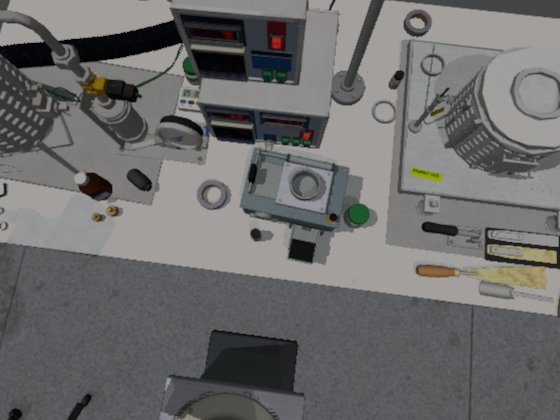

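```bash
python3 - <<'E'
import cv2,numpy as np
a=cv2.imread("pics/scene0.png")[150:310,190:390]; b=cv2.imread("pics/top0.png")[125:275,185:385]
cv2.imwrite("pics/c1.png",cv2.resize(a,None,fx=3.75,fy=3.75,interpolation=cv2.INTER_CUBIC))
cv2.imwrite("pics/c2.png",cv2.resize(b,None,fx=4,fy=4,interpolation=cv2.INTER_CUBIC))
E
```

```text
(no output)
```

View pics/c1.png

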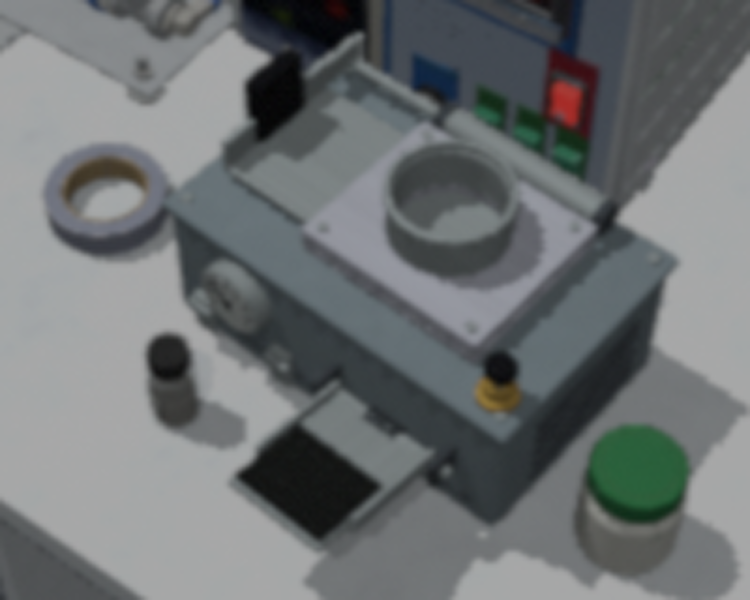

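View pics/c2.png

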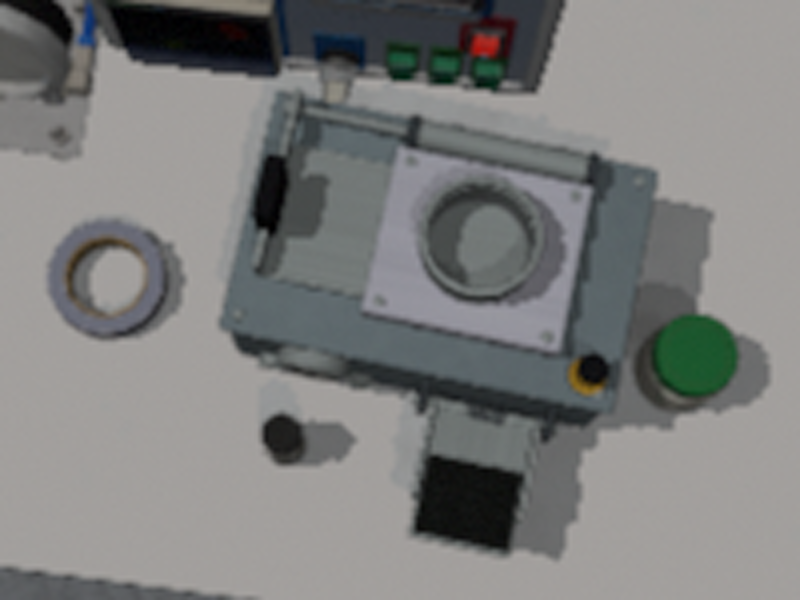

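```bash
cat >h.py <<'E'
from bench import ctrl
import cv2,numpy as np
from scipy.optimize import least_squares
P={n:ctrl.camera_params(n) for n in("scene","top")}
def proj(n,X):
    p=P[n];T=np.linalg.inv(np.array(p["pose"]));c=T[:3,:3]@X+T[:3,3]
    return np.array([p["cx"]+p["fx"]*c[0]/-c[2],p["cy"]+p["fy"]*c[1]/c[2]])
def R(a): return np.array([[np.cos(a),-np.sin(a),0],[np.sin(a),np.cos(a),0],[0,0,1]])
def ray(n,px,z):
    p=P[n];M=np.array(p["pose"]);d=M[:3,:3]@[(px[0]-p["cx"])/p["fx"],-(px[1]-p["cy"])/p["fy"],-1]
    return M[:3,3]+d*(z-M[2,3])/d[2]
E
python3 - <<'E'
from h import *
S=lambda u,v:np.array([190+u/3.75,150+v/3.75]); T=lambda u,v:np.array([185+u/4,125+v/4])
pts=[((0,-20,146),S(452,187),T(483,238)),((-137,-45,72),S(310,482),T(468,503)),((-54,-94,128),S(500,358),T(593,366)),
((0,96,133),S(275,93),T(270,192)),((-70,110,100),S(172,200),T(225,322)),((-70,-110,100),S(503,436),T(612,408)),((70,-110,100),S(675,263),T(655,172)),((70,110,100),None,T(280,97))]
def f(v):
    r=[]
    for X,s,t in pts:
        w=R(v[2])@(np.array(X)/1e3)+[v[0],v[1],0]
        for n,q in(("scene",s),("top",t)): r.append(np.zeros(2) if q is None else proj(n,w)-q)
    return np.concatenate(r)
s=least_squares(f,[.5,0,0],loss="soft_l1")
print(s.x,np.round(f(s.x).reshape(-1,4),1)); np.save("pose.npy",s.x)
x=s.x
for n,q,z in(("jar",T(695,355),.067),("vial",T(284,428),.056),("tape",T(108,275),.019),("psu foot L",T(110,65),.0),("psu R",T(530,90),0)):
    w=ray("top",q,z);print(n,w.round(3),"ext",(R(x[2]).T@(w-[x[0],x[1],0])).round(3))
for X in((-.137,-.045,.072),(0,.096,.133)): print((R(x[2])@X+[x[0],x[1],0]).round(4))
E
```

```text
[ 0.60679501 -0.0797311  -0.09175276] [[ 0.1  0.1 -0.2 -1.2]
 [-1.7  0.1 -0.3  1. ]
 [ 0.6  0.7  0.5  0.1]
 [ 0.3 -0.   0.5  0.6]
 [-1.5 -0.3 -0.8  0.4]
 [ 0.4  0.  -0.3  0.3]
 [ 0.7 -1.4  0.4 -0.4]
 [ 0.   0.  -0.1 -1.6]]
jar [ 0.57  -0.233  0.067] ext [-0.023 -0.156  0.067]
vial [ 0.499 -0.003  0.056] ext [-0.114  0.067  0.056]
tape [0.584 0.12  0.019] ext [-0.041  0.197  0.019]
psu foot L [0.725 0.145 0.   ] ext [0.097 0.234 0.   ]
psu R [ 0.743 -0.126  0.   ] ext [ 0.139 -0.033  0.   ]
[ 0.4662 -0.112   0.072 ]
[0.6156 0.0159 0.133 ]
```

```bash
cat >>h.py <<'E'
x,y,a=np.load("pose.npy") if __import__("os").path.exists("pose.npy") else (0,0,0)
def W(*X): return R(a)@np.array(X)+[x,y,0]
def ori(s):
    yy=R(a)@[0,s,0];z=np.array([0,0,-1.]);return np.column_stack([np.cross(yy,z),yy,z])
E
python3 - <<'E'
from h import *
q0=np.array(ctrl.current_q());best=None
for s in(1,-1):
    q=ctrl.ik(W(-.137,-.045,.2),ori(s)); print(s,None if q is None else np.round(q,1))
    if q is not None and (best is None or abs(q[5]-q0[5])<best[0]): best=(abs(q[5]-q0[5]),s)
s=best[1];print("s",s);open("s.txt","w").write(str(s));O=ori(s)
ctrl.move_l([.22,.42,.24],vel=.25)
ctrl.command_gripper(0.0)
ctrl.goto(W(-.137,-.045,.2),O)
ctrl.move_l(W(-.137,-.045,.085),vel=.1)
print(ctrl.current_t(),ctrl.current_contact_force())
print(ctrl.move_l(W(-.137,-.045,.060),vel=.03,contact_N=3),ctrl.current_tool_pos(),ctrl.current_contact_force())
cv2.imwrite("pics/p1.png",ctrl.read_camera("scene")[150:310,190:390])
print(ctrl.move_l(W(-.137,-.045,.046),vel=.02,contact_N=25),ctrl.current_tool_pos(),ctrl.current_contact_force(),ctrl.current_t())
ctrl.sleep(.3)
print(ctrl.current_tool_pos(),ctrl.current_contact_force())
im=ctrl.read_camera("scene")[150:310,190:390];cv2.imwrite("pics/p2.png",cv2.resize(im,None,fx=3.75,fy=3.75))
E
```

```text
1 [ -20.6   17.6   98.1   -0.    64.3 -105.4]
-1 [-20.6  17.6  98.1  -0.   64.3  74.6]
s -1
5.8583 [0.71282595 0.03525176 0.4293473 ]
True [ 0.4660639  -0.11200265  0.07281012] [ 0.45650978 -0.67788513  2.9182139 ]
True [ 0.4650118  -0.11175993  0.05419931] [-6.59435868  0.77462414 26.07586872] 7.3583
[ 0.46498793 -0.11176661  0.05430664] [-4.82295687  0.57455584 21.84359304]
```

View pics/p2.png

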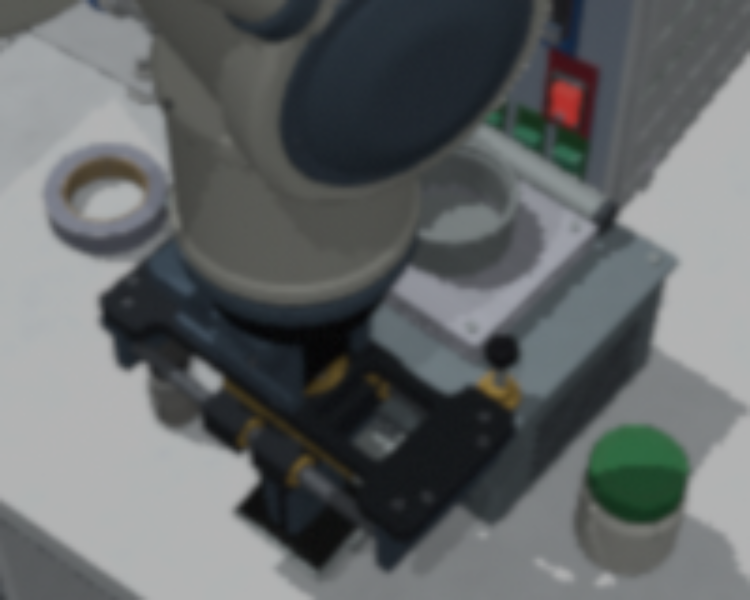

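```bash
python3 - <<'E'
from h import *
p=np.array(ctrl.current_tool_pos())
for d in(.001,.002,.003):
    r=ctrl.move_l(p-[0,0,d],vel=.01,contact_N=25);ctrl.sleep(.2)
    print(r,ctrl.current_tool_pos()[2],np.round(ctrl.current_contact_force(),1))
    if ctrl.current_contact_force()[2]>45: break
im=ctrl.read_camera("scene")[150:310,190:390];cv2.imwrite("pics/p3.png",im)
a0,b0=[cv2.imread("pics/"+n)[225:270,300:350] if 0 else cv2.imread("pics/"+n) for n in("p1.png","p3.png")]
# knob (black) topmost dark row in small window before/after pressing
for m in(a0,b0):
    g=m[80:112,124:144].max(2); ys,xs=np.where(g[:,5:16]<45); print(ys.min()+80 if len(ys) else None,ys.mean()+80 if len(ys) else None)
E
```

```text
False 0.05409721449269255 [-6.8  0.7 29.1]
False 0.05367900400041668 [-10.1   1.   45.5]
94 102.71942446043165
90 98.58823529411765
```

```bash
python3 - <<'E'
from h import *
O=ori(int(open("s.txt").read()))
ctrl.move_l(W(-.137,-.045,.1),vel=.06); ctrl.sleep(.2)
ctrl.move_l(W(-.137,-.045,.24),vel=.2)
ctrl.command_gripper(.5)
ctrl.move_l(W(0,.096,.24),vel=.15,ori=O)
print("F",ctrl.current_contact_force())
print(ctrl.move_l(W(0,.096,.124),vel=.08,contact_N=8),ctrl.current_tool_pos(),W(0,.096,.124))
im=np.hstack([ctrl.read_camera("scene")[130:290,210:350],ctrl.read_camera("top")[110:270,200:340]])
cv2.imwrite("pics/g1.png",cv2.resize(im,None,fx=2.8,fy=2.8));print(ctrl.current_t())
E
```

```text
F [-0.06505048 -0.05637191 -0.54946116]
False [0.61588907 0.01586147 0.12447479] [0.61559092 0.0158651  0.124     ]
14.6333
```

View pics/g1.png

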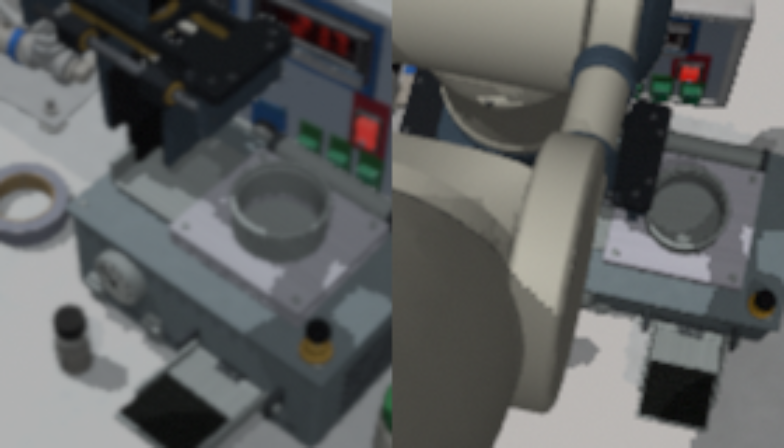

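```bash
python3 - <<'E'
from h import *
ctrl.command_gripper(0.0)
print(ctrl.current_grip_width()*91,ctrl.current_grasp_force(),np.round(ctrl.current_contact_force(),1))
p=np.array(ctrl.current_tool_pos());u=R(a)@[0,1,0]
for d in(.01,.02,.03):
    ctrl.move_l(W(0,.096+d,.124),vel=.03);ctrl.sleep(.2)
    print(d,(np.array(ctrl.current_tool_pos())-W(0,.096,.124))@u,ctrl.current_contact_force()@u,ctrl.current_grip_width()*91)
for n,r in(("scene",(slice(130,290),slice(210,350))),("top",(slice(110,270),slice(200,340)))): cv2.imwrite(f"pics/full_{n}.png",ctrl.read_camera(n))
im=np.hstack([cv2.imread("pics/full_scene.png")[150:270,230:370],cv2.imread("pics/full_top.png")[130:250,240:380]])
cv2.imwrite("pics/g2.png",cv2.resize(im,None,fx=2.8,fy=2.8));print(ctrl.current_t())
E
```

```text
11.617899649307088 29.999389350414276 [ 1.2 16.3 -0.1]
0.01 0.009749838525872719 -5.459282936229765 11.81298578478641
0.02 0.019579602472340668 -7.134118820357377 11.973313158161657
0.03 0.029331043017613696 -7.9285893816485435 12.003417681969097
17.4
```

View pics/g2.png

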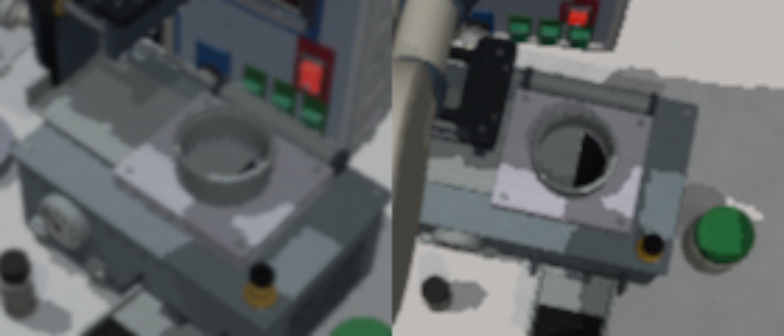

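```bash
python3 - <<'E'
from h import *
im=cv2.imread("pics/full_top.png").max(2).astype(float)
for X in(-.015,-.01,-.005,0,.005,.01,.015):
    ys=np.arange(-.045,.006,.0005)
    pr=np.array([proj("top",W(X,v,.110)) for v in ys]).astype(np.float32)
    g=cv2.remap(im.astype(np.float32),pr[:,:1],pr[:,1:],cv2.INTER_LINEAR)[:,0]
    # dark(-y) -> plate(+y): half-level crossing
    k=np.argmax(np.gradient(cv2.GaussianBlur(g[:,None],(1,7),1.5)[:,0])[10:-10])+10
    print(X,round(ys[k]*1e3,1),np.round(g[::10]).astype(int))
E
```

```text
-0.015 -23.5 [ 86 123  59  11  24  77  79  78  74  99  72]
-0.01 -24.0 [131  50  12  10  25  88  92  93  86  84  81]
-0.005 -23.5 [66 10 11 11 21 92 92 92 92 92 87]
0 -24.5 [49 11 11 14 29 88 90 90 90 91 90]
0.005 -23.5 [44  9 11 13 21 90 90 90 89 90 89]
0.01 -24.5 [56 14 11 16 35 92 91 92 92 91 89]
0.015 -24.0 [50 49 13 12 17 92 91 91 91 92 79]
```

```bash
python3 - <<'E'
from h import *
u=R(a)@[0,1,0]
ctrl.move_l(W(0,.096+.0338,.124),vel=.02);ctrl.sleep(.5)
print((np.array(ctrl.current_tool_pos())-W(0,.096,.124))@u,ctrl.current_contact_force()@u,ctrl.current_grip_width()*91,ctrl.current_grasp_force())
img=ctrl.read_camera("top");cv2.imwrite("pics/f3.png",img);im=img.max(2).astype(np.float32)
e=[]
for X in np.arange(-.015,.016,.003):
    ys=np.arange(-.045,.006,.0005)
    pr=np.array([proj("top",W(X,v,.110)) for v in ys]).astype(np.float32)
    g=cv2.remap(im,pr[:,:1],pr[:,1:],cv2.INTER_LINEAR)
    e.append(ys[np.argmax(np.gradient(cv2.GaussianBlur(g,(1,7),1.5)[:,0])[10:-10])+10]*1e3)
print(e,ctrl.current_t())
S=cv2.imread("pics/scene0.png");N=ctrl.read_camera("scene");cv2.imwrite("pics/n.png",N)
cv2.imwrite("pics/z.png",cv2.resize(img[130:250,240:380],None,fx=5,fy=5,interpolation=cv2.INTER_CUBIC))
E
```

```text
0.03302730651197629 -9.86402938418406 11.782085457725803 29.999992847442627
[np.float64(-20.499999999999975), np.float64(-19.999999999999975), np.float64(-19.999999999999975), np.float64(-19.999999999999975), np.float64(-20.499999999999975), np.float64(-19.999999999999975), np.float64(-19.999999999999975), np.float64(-20.499999999999975), np.float64(-20.499999999999975), np.float64(-19.999999999999975), np.float64(-19.999999999999975)] 18.2917
```

View pics/z.png

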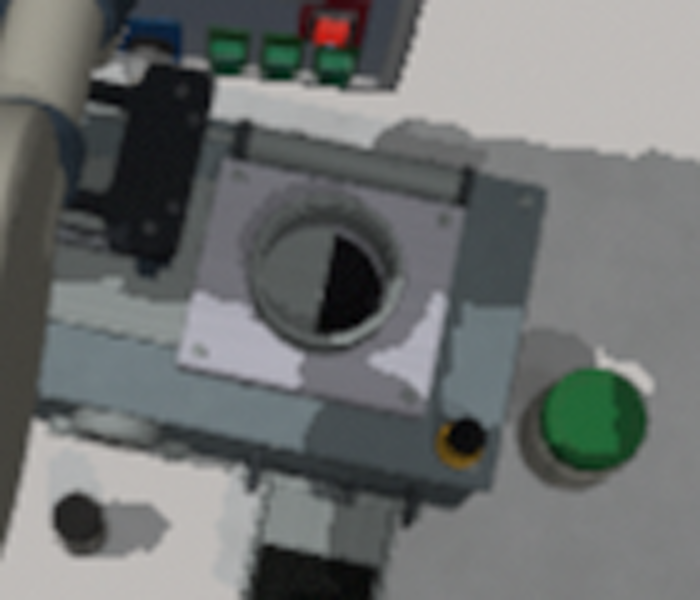

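The gate edge now runs through the middle of the bore (crop x≈330, bore 250–390). The pull is 9.9 N, which matches the spring force at half travel. The pedal is up, and the jar and vial stand where they were.

```bash
python3 -c "
from bench import ctrl
print(ctrl.sign_off())"
```

```text
the job is handed in; nothing more can be done
None
```

I pressed the pedal onto its stop and let it come back up with the gate closed, then pulled the gate to about 30 mm and handed the job in at about 18 s while still holding it; the sign-off gave no verdict.

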